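# Lay out a soap and skincare set for its product picture

## Task

Lay out the set: the soap bar flat and centred on the wooden soap dish, lengthwise along it, with the balm tin centred on top of the soap; the small amber bottle upright in the middle of the cork mat nearer to the dish and the tall amber bottle in the middle of the mat farther from it; and the white cream jar upright on the table exactly halfway between the two mats, in line with them. Leave the bowl and the carton where they are, do not knock any bottle or the jar over, and let go of everything.

Things in the scene. Friction and masses are not known exactly. Their poses are not given: they have to be found in the camera images.
- soap: cream-coloured bar of soap lying flat, 80 mm long (its x), 52 mm wide (its y), 28 mm high, about 0.11 kg; origin at the centre of its underside, z up; loose
- tin: flat round bare-aluminium balm tin, 50 mm across, 22 mm high, about 0.045 kg; origin at the centre of its underside, z up; loose
- jar: squat white cream jar with a pale wooden screw lid, closed; body 56 mm across up to 30 mm, lid 58 mm across from 30 to 48 mm (the top), about 0.12 kg; origin at the centre of its underside, z up; loose
- tall_bottle: the taller of the two amber glass bottles with white caps, standing: 120 mm high in all, straight body 42 mm across up to 84 mm, shoulder to 96 mm, cap 24 mm across from 96 to 120 mm, about 0.17 kg; origin at the centre of its underside, z up; loose
- small_bottle: the shorter of the two amber bottles with white caps, standing: 85 mm high in all, straight body 42 mm across up to 49 mm, shoulder to 61 mm, cap 24 mm across from 61 to 85 mm, about 0.11 kg; origin at the centre of its underside, z up; loose
- mat_a: one of two like round cork mats, 70 mm across, 5 mm thick, fixed to the table; origin at the centre of its underside; the centres of the two mats are always 220 mm apart, in a row running roughly left to right (along the y axes of both mats); which of the two is on the left varies
- mat_b: the other round cork mat, alike in size and also fixed; origin at the centre of its underside
- dish: oblong slatted wooden soap dish, 110 mm long (its x), 78 mm wide (its y), flat top 18 mm above its underside with no rim, fixed to the table nearer the robot than the mats, on the left or on the right as the robot sees it; origin at the centre of its underside
- bowl: small empty white ceramic bowl, 84 mm across the rim, 42 mm high, loose, on the other side from the dish; origin at the centre of its underside; to be left alone
- carton: small cardboard carton with a pale paper band, 45 x 60 mm (its x, y) and 65 mm high, loose, somewhere among the things; origin at the centre of its underside; to be left alone
Mind the look-alikes: they are no part of the job. What is shaped like the small_bottle but blue is not meant.

How it is judged:
By the outcome, as a careful person would: the job done as asked, in the order asked, and still so for the second after the job is handed in, with the robot touching nothing.
It also fails if it takes over 128 s, if anything falls off the work surface, if the arm or the gripper's body presses on something with over 40 N, if the wrist force passes 120 N, or if a joint passes its speed limit or range.

## Robot

A 6-joint arm with a two-finger parallel gripper is mounted at the origin on the work surface. World frame = base frame: x ahead of the robot, y to its left, z up, the work surface at z = 0. Lengths are in m, angles in degrees, forces in N, time in s.
With the tool pointing down it reaches from about 0.4 to 0.825 m from the base axis. Payload 7 kg.
Tool frame: the origin (TCP) lies midway between the tips of the shut fingers; the grasp point (between the pads) lies 19 mm behind it (r.grip_point_offset is the z of the grasp point in the tool frame, in m); z points along the fingers, y is the line along which they close (so a half turn about z gives the same grasp; the last joint's range is limited). The gripper opens to 88 mm and grips with 3 to 60 N. Pads are 19 mm wide; open, the fingers measure 130 mm over their backs; the gripper's body (78 mm by 193 mm) begins 47 mm behind the grasp point.
Start: joints at [84.288, 20.546, 0.682, 0, -70.136, -16.507], TCP at [0.255, 0.625, 0.227] pointing down, gripper open.
Joint ranges: [-176.03, 176.03], [-82.01, 121.73], [-58.28, 71.71], [-173.87, 95.51], [-174.79, -0.11], [-173.66, 173.66]. Speed limits (degrees/s): [136.94, 136.94, 172.46, 180, 180, 180].

## Interface

Orientations are given as [roll, pitch, yaw] about the fixed x, y, z axes, in that order (R = Rz(yaw) Ry(pitch) Rx(roll)).
In Python, from plant import r, viewer, recognise, outline_of, pinpoint gives the robot as it stands.
- The arm moves only by the tool move_arm, never from a script. Its argument "targets" is a list of rows, each a list of 2 entries, a list of its own where there are three numbers: the shift along the tool's x, y, z in cm, then the turn, a rotation vector about the tool's x, y, z in rad. A call has 1 to 5 rows; each row is the pose to reach, as a shift and turn from the pose commanded when the call began, along the tool's axes at that moment; what a row does not reach only later rows make up. A row lasts 1/8 s, in which the tool goes at most 62.5 mm and 10.7 degrees, less where a joint would pass 70% of its speed; a pose out of reach is approached as far as the arm can. A call with a gripper value outside its range is refused whole. "jaw" is the finger opening in cm, from 0 to 8.76, set as the call begins (left out, the last holds). The fingers move at their own pace and stop on an object; "squeeze" is the grip in N (left out, the last holds). Time passes only in rows, so rows that repeat a pose let the fingers close. It gives the time, the measured TCP pose, the force, the opening and the grip force at its end, in the units of the state.
- r.get_state(): the state, without advancing time (a new reading comes with each control period).
- viewer.capture(name): name is "scene" or "side" or "wrist"; returns a dict with "image" (480x640x3 uint8, blue, green, red), "intrinsics" (3x3 intrinsics, pixels), "camera_from_world" (4x4, takes a point from world to camera coordinates). Camera axes: x right, y up, looking along -z (the intrinsics and any distortion apply to the point x, -y, -z); pixel columns grow to the right and rows downward; lengths in m; the calibration is good to about 2 mm. A picture is of the moment at which its call begins. There is no depth.
- r.close_job(): hands the job in; it is judged then, once.
Trained networks look in the newest picture that a camera, given by its name, has taken for a name from the list of things; names that differ only in an ending like _2 or _b are one class to them, and where a whole thing is asked for, a point or a joint stands for the part that bears it (a point fixed in the world has none). Each returns a list of dicts, best first, with "score" (0 to 1); they miss things now and then, are a little off and sometimes report something else, mostly with a low value. They report only what shows in the picture. A call takes as long as a camera call. They do not tell look-alikes from the thing itself.
- recognise(label, camera): "box" ([left, top, right, bottom] in pixels, round what is visible of it).
- outline_of(label, camera): "mask" (480x640 bool, what is visible of it) and "box" ([left, top, right, bottom] in pixels, round what is visible of it).
- pinpoint(label, camera): "location" ([row, column] in pixels: a listed point, or the origin of a listed thing).
The state is a dict: "time_s": time; "joints": joint angles; "qd": joint speeds; "joint_torque": joint torques, N m; "tcp_pos": TCP position; "eef_rot": TCP orientation; "contact_force": force on the tool from outside, world axes, zero at the start; "moment": the same for the moment, N m; "gripper_width": finger opening in m; "gripper_force": force on a finger pad.
Only numpy, scipy, OpenCV 4.12 (cv2) and the standard library are available. Lean on these libraries where they do the work, as an engineer would, in place of code of your own. Each camera call takes 0.05 s, during which the arm holds its last target. There are 200 camera calls.

## Working session

There is one attempt and no reset: what is moved stays moved. The work goes in short steps, Python scripts to look and compute and a tool call to move; the robot and the scene stay as the last step left them, time stands still between calls to the robot, and variables do not carry over. Pictures are saved under pics/ and viewed, at most 14 in all, crops included, and the job is handed in when it is done.

Besides the shell and the picture viewer there is one more tool, called after "Request:" as name(argument=value, ...), one argument or row to a line, values as JSON. move_arm: Moves the arm, as the interface text tells. Its arguments: {"type":"object","properties":{"targets":{"type":"array","items":{"type":"array"}},"jaw":{"type":"number"},"squeeze":{"type":"number"}},"required":["targets"]}

```bash
ls; mkdir -p pics; python3 - <<'E'
from plant import r, viewer, recognise, outline_of, pinpoint
import cv2
s=r.get_state(); print(s['time_s'],s['tcp_pos'],s['eef_rot'],r.grip_point_offset)
for c in ("scene","side"):
    d=viewer.capture(c); cv2.imwrite(f"pics/{c}0.png",d["image"])
    print(c,d["intrinsics"].tolist(),d["camera_from_world"].round(4).tolist(),[k for k in d])
    for n in "soap tin jar tall_bottle small_bottle mat_a dish bowl carton".split():
        print(n,[(round(x['score'],2),[round(v) for v in x['box']]) for x in recognise(n,c)])
E
```

```text
pics
0.0 [0.25509099 0.62440447 0.2256088 ] [ 1.79904539e+02 -6.39262557e-03 -2.22277533e+01] -0.0188
scene [[615.375607435365, 0.0, 322.96551552272007], [0.0, 615.375607435365, 245.64126524324885], [0.0, 0.0, 1.0]] [[-0.5695, 0.822, 0.0003, 0.2822], [-0.5598, -0.3881, 0.7321, 0.2786], [0.6019, 0.4167, 0.6812, -1.6663], [0.0, 0.0, 0.0, 1.0]] ['image', 'intrinsics', 'camera_from_world']
soap [(0.78, [420, 278, 467, 316])]
tin [(0.97, [166, 218, 192, 235])]
jar [(0.84, [249, 154, 274, 179])]
tall_bottle [(0.95, [214, 156, 234, 204])]
small_bottle [(0.66, [398, 314, 420, 357]), (0.65, [349, 308, 370, 354])]
mat_a [(0.84, [229, 254, 260, 274]), (0.82, [317, 290, 351, 311]), (0.33, [362, 223, 410, 266])]
dish [(0.91, [359, 222, 411, 269])]
bowl [(0.87, [280, 191, 317, 223]), (0.24, [226, 255, 260, 271])]
carton [(0.6, [455, 236, 492, 279]), (0.28, [210, 154, 236, 202])]
side [[445.21643204407354, 0.0, 319.63135493590516], [0.0, 445.21643204407354, 234.53010699066084], [0.0, 0.0, 1.0]] [[-0.9891, -0.1465, -0.0173, 0.5294], [0.0935, -0.7136, 0.6943, -0.0709], [-0.114, 0.6851, 0.7195, -0.9364], [0.0, 0.0, 0.0, 1.0]] ['image', 'intrinsics', 'camera_from_world']
soap [(0.61, [289, 341, 344, 390])]
tin [(0.7, [285, 146, 308, 165])]
jar [(0.59, [392, 150, 413, 184]), (0.44, [342, 270, 397, 303])]
tall_bottle [(0.86, [345, 123, 362, 169])]
small_bottle [(0.91, [224, 324, 253, 368]), (0.79, [214, 289, 237, 328])]
mat_a [(0.85, [274, 199, 298, 218]), (0.7, [260, 267, 292, 296])]
dish [(0.96, [342, 268, 398, 302])]
bowl [(0.78, [349, 192, 384, 223])]
carton [(0.57, [368, 343, 407, 399])]
```

```bash
python3 -c "
import cv2
a=cv2.imread('pics/scene0.png')[130:380,140:520];cv2.imwrite('pics/sc.png',cv2.resize(a,(800,526),interpolation=cv2.INTER_CUBIC))
a=cv2.imread('pics/side0.png')[110:410,190:430];cv2.imwrite('pics/si.png',cv2.resize(a,(480,600),interpolation=cv2.INTER_CUBIC))"
```

```text
(no output)
```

View pics/sc.png

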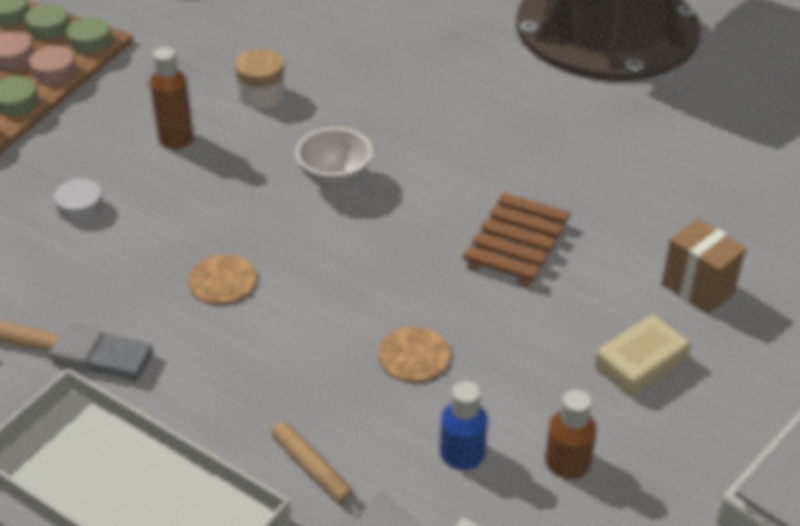

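View pics/si.png

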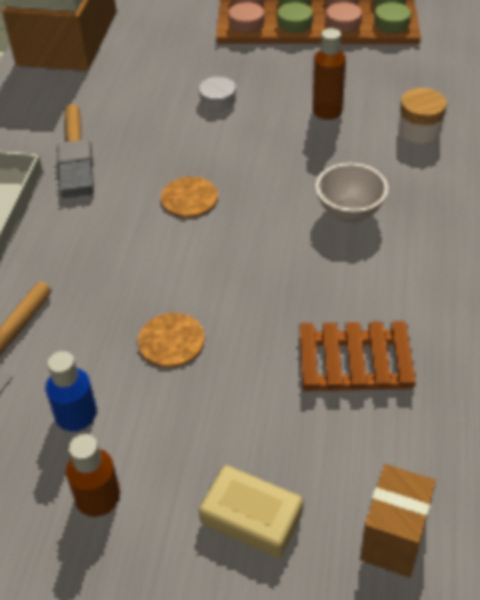

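Left to right in the first crop: the small-bottle candidates are blue at scene px (360,331) and amber at (409,336). The amber one (side px 236,347) fits, as the crops confirm. The mats are at scene (245,264) and (334,300), the dish at (385,245), the soap at (443,297), the tin at (179,226), the jar at (261,166) and the tall bottle at (224,180).

```bash
cat > h.py <<'E'
from plant import r, viewer, recognise, outline_of, pinpoint
import cv2, numpy as np
from scipy.optimize import minimize
from scipy.spatial.transform import Rotation as Ro
def cyl(*rings):
    t=np.linspace(0,2*np.pi,40,endpoint=False)
    return np.vstack([np.c_[d/2*np.cos(t),d/2*np.sin(t),0*t+z] for d,z in rings])/1000
def box(a,b,c,z0=0): return np.array([[x*a/2,y*b/2,z] for x in(-1,1) for y in(-1,1) for z in(z0,c)])/1000
M=dict(soap=box(80,52,28),tin=cyl((50,0),(50,22)),jar=cyl((56,0),(56,30),(58,30),(58,48)),
 tall_bottle=cyl((42,0),(42,84),(24,96),(24,120)),small_bottle=cyl((42,0),(42,49),(24,61),(24,85)),
 mat_a=cyl((70,0),(70,5)),dish=box(110,78,18),bowl=cyl((50,0),(84,42)),carton=box(45,60,65))
def proj(P,d):
    T=d["camera_from_world"]; c=P@T[:3,:3].T+T[:3,3]; c=c*[1,-1,-1]
    u=c@d["intrinsics"].T; return u[:,:2]/u[:,2:]
def ground(px,d,z):
    T=d["camera_from_world"]; R=T[:3,:3]; o=-R.T@T[:3,3]
    v=np.linalg.inv(d["intrinsics"])@[px[0],px[1],1]; w=R.T@(v*[1,-1,-1]); return (o+w*(z-o[2])/w[2])[:2]
S=4
def sil(P,d,parts):
    im=np.zeros((480*S,640*S),np.uint8)
    for q in parts: cv2.fillConvexPoly(im,cv2.convexHull(np.round((proj(P[q],d)+.5)*S).astype(np.int32)),1)
    return im
def fit(name,views,x0,z=0,tilt=None):
    """views: list of (d,mask). returns x,y,yaw(deg) by IoU"""
    m=M[name]; n=len(m); rot=name in("soap","dish","carton")
    parts=[np.arange(n)] if n in(8,80) else [np.arange(i,i+80) for i in range(0,n-79,40)]
    big=[]
    for d,k in views:
        k=k.astype(np.uint8)
        if name=="dish":
            h=cv2.convexHull(cv2.findNonZero(k)); k=cv2.fillConvexPoly(np.zeros_like(k),h,1)
        big.append((d,cv2.resize(k*255,None,fx=S,fy=S,interpolation=cv2.INTER_LINEAR)>127))
    def cost(p):
        a=p[2] if rot else 0; c,s=np.cos(a),np.sin(a)
        P=m@np.array([[c,s,0],[-s,c,0],[0,0,1]])+[p[0],p[1],z]
        t=0
        for d,k in big:
            q=sil(P,d,parts)>0; t+=1-(q&k).sum()/(q|k).sum()
        return t/len(big)
    best=None
    for a in ([0,.8,1.57,2.3] if rot else [0]):
        s=[list(x0)+[a]]; 
        for dx in ([.015,0,0],[0,.015,0],[0,0,.5]): s.append([u+v for u,v in zip(s[0],dx)])
        if not rot: s=[q[:2] for q in s[:3]]
        o=minimize(cost,s[0],method="Nelder-Mead",options=dict(initial_simplex=s,xatol=2e-4,fatol=1e-4))
        if best is None or o.fun<best.fun: best=o
    x=best.x; return [round(x[0],4),round(x[1],4),round(np.degrees(x[2])%180,1) if rot else 0,round(best.fun,3)]
def near(name,cam,px):
    L=outline_of(name,cam); 
    L=[l for l in L if np.hypot((l["box"][0]+l["box"][2])/2-px[0],(l["box"][1]+l["box"][3])/2-px[1])<15]
    return L[0]["mask"] if L else None
def togo(x,y,z,yaw,pose=None):
    """shift (cm) & turn (rad) in tool axes to reach world xyz + yaw (down, mod 180)"""
    s=r.get_state(); R=Ro.from_euler('xyz',s["eef_rot"],degrees=True)
    G=Ro.from_euler('xyz',[180,0,yaw],degrees=True)
    return (R.inv().apply(np.array([x,y,z])-s["tcp_pos"])*100).round(2),(R.inv()*G).as_rotvec().round(3)
E
cat > loc.py <<'E'
from h import *
px=dict(soap=((443,297),(316,365)),tin=((179,226),(296,155)),jar=((261,166),(402,167)),tall_bottle=((224,180),(353,146)),
small_bottle=((409,336),(238,346)),near=((334,300),(276,282)),far=((245,264),(286,208)),dish=((385,245),(370,285)),bowl=((298,207),(366,207)),carton=((473,258),(387,371)))
D=[viewer.capture(c) for c in("scene","side")]
for n,p in px.items():
    k=n if n in M else "mat_a"
    vs=[(D[i],near(k,c,p[i])) for i,c in enumerate(("scene","side"))]
    vs=[v for v in vs if v[1] is not None]
    x0=ground(p[0],D[0],.02)
    print(n,fit(k,vs,x0),*[fit(k,[v],x0) for v in vs] if len(vs)>1 else len(vs))
E
python3 loc.py
```

```text
soap [np.float64(0.4986), np.float64(0.2967), np.float64(166.4), np.float64(0.151)] [np.float64(0.497), np.float64(0.297), np.float64(169.9), np.float64(0.157)] [np.float64(0.4994), np.float64(0.2969), np.float64(160.7), np.float64(0.134)]
tin [np.float64(0.6393), np.float64(-0.3063), 0, np.float64(0.096)] [np.float64(0.6392), np.float64(-0.3067), 0, np.float64(0.08)] [np.float64(0.6391), np.float64(-0.3044), 0, np.float64(0.107)]
jar [np.float64(0.3654), np.float64(-0.2724), 0, np.float64(0.093)] [np.float64(0.3654), np.float64(-0.2744), 0, np.float64(0.12)] [np.float64(0.3651), np.float64(-0.2701), 0, np.float64(0.05)]
tall_bottle [np.float64(0.4887), np.float64(-0.3007), 0, np.float64(0.058)] [np.float64(0.4883), np.float64(-0.3016), 0, np.float64(0.041)] [np.float64(0.4885), np.float64(-0.2979), 0, np.float64(0.06)]
small_bottle [np.float64(0.6402), np.float64(0.296), 0, np.float64(0.049)] [np.float64(0.6394), np.float64(0.2957), 0, np.float64(0.034)] [np.float64(0.6403), np.float64(0.297), 0, np.float64(0.044)]
near [np.float64(0.6123), np.float64(0.1113), 0, np.float64(0.059)] [np.float64(0.6128), np.float64(0.1111), 0, np.float64(0.038)] [np.float64(0.6126), np.float64(0.1127), 0, np.float64(0.065)]
far [np.float64(0.638), np.float64(-0.1056), 0, np.float64(0.083)] [np.float64(0.6383), np.float64(-0.107), 0, np.float64(0.09)] [np.float64(0.6378), np.float64(-0.1049), 0, np.float64(0.062)]Traceback (most recent call last):
  File "loc.py", line 10, in <module>
    print(n,fit(k,vs,x0),*[fit(k,[v],x0) for v in vs] if len(vs)>1 else len(vs))
    ~~~~~^^^^^^^^^^^^^^^^^^^^^^^^^^^^^^^^^^^^^^^^^^^^^^^^^^^^^^^^^^^^^^^^^^^^^^^
TypeError: Value after * must be an iterable, not int
```

```bash
cat > loc2.py <<'E'
from h import *
D={c:viewer.capture(c) for c in("scene","side")}
for n,p in dict(dish=((385,245),(370,285)),soap=((443,297),(316,365)),bowl=((298,207),(366,207)),carton=((473,258),(387,371))).items():
    vs=[(D[c],near(n,c,p[i])) for i,c in enumerate(D)]
    print(n,[v[1] is not None for v in vs],[None if v[1] is None else cv2.boundingRect(v[1].astype('uint8')) for v in vs])
    vs=[v for v in vs if v[1] is not None]
    x0=ground(p[0],D["scene"],.02)
    for w in ([vs]+[[v] for v in vs] if len(vs)>1 else [vs]): print(*fit(n,w,x0))
d=viewer.capture("wrist"); print(d["camera_from_world"].round(3).tolist(),d["intrinsics"][0])
E
python3 loc2.py
```

```text
dish [True, True] [(360, 221, 50, 45), (341, 271, 56, 36)]
0.4206 0.112 9.4 0.074
0.4198 0.1116 10.3 0.047
0.4207 0.1141 7.9 0.091
soap [True, True] [(422, 280, 46, 38), (288, 343, 54, 46)]
0.4986 0.2983 163.9 0.103
0.4961 0.2968 167.2 0.127
0.4989 0.2983 163.9 0.067
bowl [True, True] [(280, 190, 37, 31), (348, 192, 37, 30)]
0.4428 -0.106 0 0.096
0.4425 -0.1065 0 0.079
0.4427 -0.1022 0 0.086
carton [True, True] [(454, 234, 40, 45), (370, 342, 38, 57)]
0.3737 0.2993 167.8 0.039
0.3722 0.2987 168.0 0.034
0.3742 0.3 167.8 0.028
[[-0.378, -0.926, 0.0, 0.674], [0.89, -0.363, -0.275, 0.035], [0.255, -0.103, 0.961, -0.391], [0.0, 0.0, 0.0, 1.0]] [402.16232953   0.         314.07479018]
```

```bash
python3 -c "
from h import *
print(togo(.4985,.298,.15,-16))"
```

```text
(array([34.88, 21.06,  7.66]), array([-0.   ,  0.   , -0.109]))
```

Request:
move_arm(
  targets=[
    [[5,3,1.1],[0,0,-0.02]],
    [[10,6,2.2],[0,0,-0.04]],
    [[15,9,3.3],[0,0,-0.06]],
    [[20,12,4.4],[0,0,-0.08]],
    [[25,15,5.5],[0,0,-0.109]],
  ],
  jaw=8.7,
  squeeze=15,
)

```text
time_s: 3.08
tcp_pos: [0.4309, 0.39, 0.1716]
eef_rot: [-180.0, -0.0, -15.9]
contact_force: [1.2, 1.0, 0.8]
gripper_width: 0.0871
gripper_force: 0.0
```

```bash
python3 -c "
from h import *
print(r.get_state()['tcp_pos'],r.get_state()['eef_rot'],togo(.4985,.298,.15,-16))"
```

```text
[0.43089917 0.38999571 0.17160945] [-1.79958473e+02 -1.72565280e-02 -1.59049144e+01] (array([9.02, 7.  , 2.16]), array([-0.001, -0.   ,  0.002]))
```

Request:
move_arm(
  targets=[
    [[4.5,3.5,1.1],[0,0,0]],
    [[9,7,2.2],[0,0,0]],
    [[9,7,2.2],[0,0,0]],
    [[9,7,2.2],[0,0,0]],
  ],
)

```text
time_s: 3.58
tcp_pos: [0.4975, 0.2993, 0.1497]
eef_rot: [-180.0, -0.0, -16.0]
contact_force: [0.2, 0.4, 0.4]
gripper_width: 0.0868
gripper_force: 0.0
```

```bash
cat > w.py <<'E'
import sys
from h import *
def wl(name,x0,z=0,save=None):
    d=viewer.capture("wrist")
    if save: cv2.imwrite(save,d["image"])
    p=proj(np.array([[x0[0],x0[1],z+.02]]),d)[0]
    L=outline_of(name,"wrist"); print("pred px",p.round(),[(round(l['score'],2),[round(v) for v in l['box']]) for l in L])
    L=sorted(L,key=lambda l:np.hypot((l["box"][0]+l["box"][2])/2-p[0],(l["box"][1]+l["box"][3])/2-p[1]))
    if L: f=fit(name,[(d,L[0]["mask"])],x0,z); print(name,*f); return f
if __name__=="__main__":
    n,x,y=sys.argv[1],*map(float,sys.argv[2:4]); z=float(sys.argv[4]) if len(sys.argv)>4 else 0
    wl(n,(x,y),z,sys.argv[5] if len(sys.argv)>5 else None); s=r.get_state(); print(s['time_s'],s['tcp_pos'],s['eef_rot'])
E
python3 w.py soap .4985 .298 0 pics/w1.png; python3 -c "
from h import *
print(togo(.4985,.298,.006,-16))"
```

```text
pred px [314. 227.] [(0.94, [284, 172, 359, 281])]
soap 0.4981 0.2951 162.6 0.05
3.675 [0.49702124 0.30032722 0.14994542] [-1.79957849e+02 -1.93778766e-02 -1.59184593e+01]
(array([ 0.2 ,  0.19, 14.39]), array([-0.001, -0.   ,  0.001]))
```

View pics/w1.png

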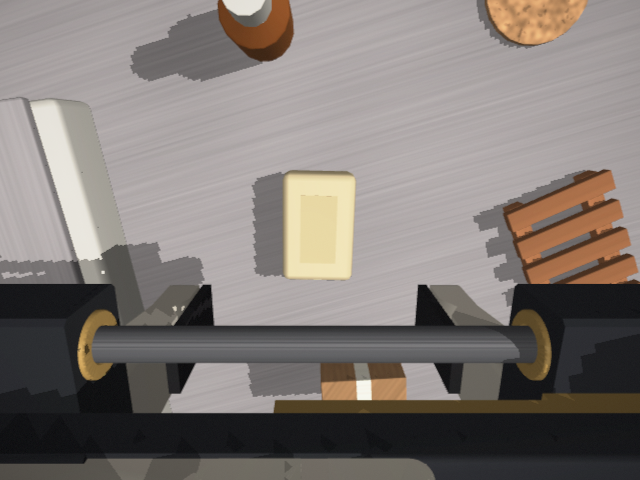

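```bash
python3 -c "
from h import *
print(togo(.498,.2963,.006,-17))"
```

```text
(array([ 0.2 ,  0.37, 14.39]), array([-0.001, -0.   ,  0.019]))
```

Request:
move_arm(
  targets=[
    [[0.2,0.37,5],[0,0,0.019]],
    [[0.2,0.37,10],[0,0,0.019]],
    [[0.2,0.37,13],[0,0,0.019]],
    [[0.2,0.37,14.3],[0,0,0.019]],
    [[0.2,0.37,14.3],[0,0,0.019]],
  ],
)

```text
time_s: 4.3
tcp_pos: [0.4978, 0.296, 0.0064]
eef_rot: [180.0, 0.0, -17.0]
contact_force: [0.6, 0.1, -0.0]
gripper_width: 0.0868
gripper_force: 0.0
```

Request:
move_arm(
  targets=[
    [[0,0,0],[0,0,0]],
    [[0,0,0],[0,0,0]],
    [[0,0,0],[0,0,0]],
    [[0,0,0],[0,0,0]],
    [[0,0,0],[0,0,0]],
  ],
  jaw=4.5,
  squeeze=15,
)

```text
time_s: 4.92
tcp_pos: [0.4983, 0.2954, 0.007]
eef_rot: [-180.0, -0.0, -17.1]
contact_force: [-0.5, -0.1, 4.3]
gripper_width: 0.0521
gripper_force: 15.0
```

Request:
move_arm(
  targets=[
    [[0,0,-5],[0,0,0]],
    [[0,0,-10],[0,0,0]],
    [[0,0,-12],[0,0,0]],
  ],
)

```text
time_s: 5.3
tcp_pos: [0.4991, 0.2961, 0.1296]
eef_rot: [-179.8, -0.1, -17.0]
contact_force: [-0.3, 0.4, -1.4]
gripper_width: 0.0519
gripper_force: 15.0
```

```bash
python3 -c "
from h import *
print(togo(.4203,.1125,.125,9.4))"
```

```text
(array([-2.15, 19.87,  0.39]), array([-0.003, -0.003, -0.462]))
```

Request:
move_arm(
  targets=[
    [[-0.5,4.8,0],[0,0,-0.12]],
    [[-1,9.6,0],[0,0,-0.24]],
    [[-1.5,14.4,0],[0,0,-0.35]],
    [[-2.15,19.87,0.4],[0,0,-0.462]],
    [[-2.15,19.87,0.4],[0,0,-0.462]],
  ],
)

```text
time_s: 5.92
tcp_pos: [0.4167, 0.1084, 0.1221]
eef_rot: [180.0, 0.1, 9.3]
contact_force: [0.0, -0.0, 0.0]
gripper_width: 0.052
gripper_force: 15.0
```

```bash
python3 w.py dish .4203 .1125 0 pics/w2.png
```

```text
pred px [308. 232.] [(0.55, [247, 150, 368, 216])]
dish 0.4202 0.1119 10.0 0.587
6.025 [0.41942201 0.11133399 0.12290508] [-1.79975268e+02 -5.31483426e-02  9.33375233e+00]
```

View pics/w2.png

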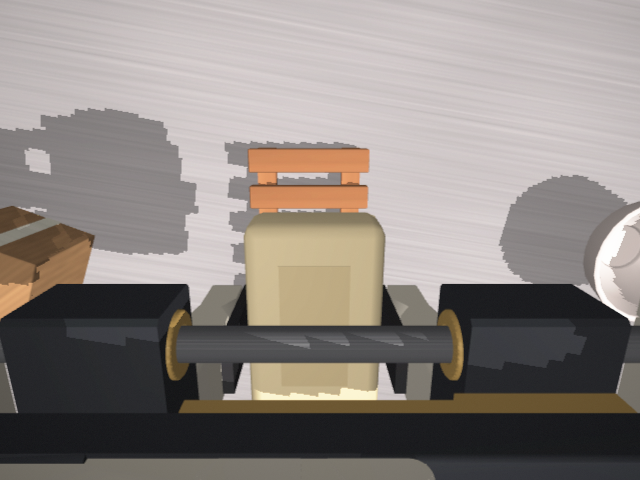

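```bash
python3 - <<'E'
from h import *
d=viewer.capture("wrist")
s=r.get_state();R=Ro.from_euler('xyz',s["eef_rot"],degrees=True);print(s['tcp_pos'],s['eef_rot'])
T=lambda p,z:(R.inv().apply(np.r_[ground(p,d,z),z]-s["tcp_pos"])*1000).round(1)
g=cv2.cvtColor(d['image'],cv2.COLOR_BGR2HSV)
print(T((248.5,149.5),.018),T((369,149.5),.018)); 
a=ground((248.5,149.5),d,.018);b=ground((369,149.5),d,.018);m=(a+b)/2
print("dish width",np.linalg.norm(a-b),"yaw",np.degrees(np.arctan2(*(b-a)[::1]))); y=np.radians(9.6); print("dish centre",m-.055*np.array([np.cos(y),np.sin(y)]))
zt=s["tcp_pos"][2]+.0215
print("soap front edge",T((315,212),zt),T((245,240),zt),T((384,240),zt))
# dish edge slope via mask
L=outline_of("dish","wrist")
mk=L[0]['mask']; ys,xs=np.where(mk); 
c=[(x,ys[xs==x].min()) for x in range(255,364,6) if (xs==x).any()]; print(np.polyfit(*zip(*c),1),c[::4])
E
```

```text
[0.41980245 0.11199739 0.12290612] [-1.79972280e+02 -5.78997164e-02  9.36612898e+00]
[ 58.  -40.9 105. ] [ 58.   36.3 104.9]
dish width 0.07719279365396507 yaw 170.63467095010813
dish centre [0.42247266 0.11460775]
soap front edge [ 43.9   1.4 -21.5] [ 33.7 -23.4 -21.5] [ 33.7  25.9 -21.5]
[-1.16959064e-03  1.53940351e+02] [(255, np.int64(154)), (279, np.int64(153)), (303, np.int64(154)), (327, np.int64(154)), (351, np.int64(153))]
```

```bash
python3 - <<'E'
from h import *
d=viewer.capture("wrist")
s=r.get_state();R=Ro.from_euler('xyz',s["eef_rot"],degrees=True);print(s['tcp_pos'],s['eef_rot'])
im=d['image'].astype(int); 
for row in (155,162,168,190,200): # orange slats
    o=np.where((im[row,:,2]-im[row,:,0]>60))[0]; o=o[(o>200)&(o<420)]; print(row,o.min(),o.max())
for row in (225,235,245,255,265,275):
    o=np.where((im[row,:,2]-im[row,:,0]>35))[0]; o=o[(o>200)&(o<420)]; print('soap',row,o.min(),o.max())
for c in (265,290,315,340,360):
    o=np.where((im[:,c,2]-im[:,c,0]>60))[0]; o2=np.where((im[200:260,c,2]-im[200:260,c,0]<60)&(im[200:260,c,2]-im[200:260,c,0]>30))[0]; print(c,o.min(), o2[:3]+200)
T=lambda p,z:(R.inv().apply(np.r_[ground(p,d,z),z]-s["tcp_pos"])*1000).round(1)
print(T((250,152),.018),T((368,152),.018),proj(np.array([s["tcp_pos"]]),d))
cv2.imwrite('pics/w3.png',d['image'][130:280,210:410])
E
```

```text
[0.41985957 0.11239039 0.12265299] [-1.79994608e+02 -2.06840753e-02  9.41784784e+00]
155 255 371
162 254 373
168 254 373
190 264 362
200 255 372
soap 225 249 377
soap 235 244 383
soap 245 245 383
soap 255 245 382
soap 265 246 382
soap 275 246 382
265 154 [213 214 215]
290 155 [213 214 215]
315 155 [213 214 215]
340 155 [213 214 215]
360 155 [213 214 215]
[ 56.9 -40.5 104.7] [ 56.9  35.2 104.7] [[312.60347594 302.79124656]]
```

Request:
move_arm(
  targets=[
    [[0,0,4],[0,0,0]],
    [[0,0,8],[0,0,0]],
    [[0,0,9.4],[0,0,0]],
    [[0,0,9.7],[0,0,0]],
    [[0,0,9.75],[0,0,0]],
  ],
)

```text
time_s: 6.8
tcp_pos: [0.4195, 0.1123, 0.0249]
eef_rot: [180.0, 0.0, 9.4]
contact_force: [0.2, 0.0, -1.6]
gripper_width: 0.0521
gripper_force: 15.0
```

Request:
move_arm(
  targets=[
    [[0,0,0],[0,0,0]],
    [[0,0,0],[0,0,0]],
  ],
)

```text
time_s: 7.05
tcp_pos: [0.4196, 0.112, 0.0252]
eef_rot: [-180.0, -0.0, 9.4]
contact_force: [0.2, -0.2, -1.5]
gripper_width: 0.0521
gripper_force: 15.0
```

Request:
move_arm(
  targets=[
    [[0,0,0.06],[0,0,0]],
    [[0,0,0.1],[0,0,0]],
    [[0,0,0.1],[0,0,0]],
  ],
)

```text
time_s: 7.42
tcp_pos: [0.4196, 0.1119, 0.0247]
eef_rot: [-180.0, -0.0, 9.4]
contact_force: [-3.4, -0.4, 8.0]
gripper_width: 0.0522
gripper_force: 15.0
```

Contact. Release, rise, and check.

Request:
move_arm(
  targets=[
    [[0,0,-0.03],[0,0,0]],
    [[0,0,-0.03],[0,0,0]],
    [[0,0,-0.03],[0,0,0]],
    [[0,0,-0.03],[0,0,0]],
  ],
  jaw=8.7,
)

```text
time_s: 7.92
tcp_pos: [0.4193, 0.1116, 0.0243]
eef_rot: [180.0, 0.0, 9.4]
contact_force: [-0.6, -0.1, -0.3]
gripper_width: 0.0845
gripper_force: 0.0
```

Request:
move_arm(
  targets=[
    [[0,0,-4],[0,0,0]],
    [[0,0,-9],[0,0,0]],
    [[0,0,-14],[0,0,0]],
    [[0,0,-15],[0,0,0]],
    [[0,0,-15],[0,0,0]],
  ],
)

```text
time_s: 8.55
tcp_pos: [0.4193, 0.1118, 0.1746]
eef_rot: [-179.9, -0.1, 9.4]
contact_force: [-0.5, -0.4, -1.3]
gripper_width: 0.0872
gripper_force: 0.0
```

Request:
move_arm(
  targets=[
    [[-3,0,0],[0,0,0]],
    [[-3,0,0],[0,0,0]],
    [[-3,0,0],[0,0,0]],
    [[-3,0,0],[0,0,0]],
  ],
)

```text
time_s: 9.05
tcp_pos: [0.3899, 0.1067, 0.1738]
eef_rot: [180.0, 0.1, 9.4]
contact_force: [0.4, -0.5, -0.1]
gripper_width: 0.0871
gripper_force: 0.0
```

```bash
python3 - <<'E'
from h import *
from w import wl
a=wl("soap",(.4203,.112),.018,"pics/w4.png"); b=wl("dish",(.4203,.112),0)
print(togo(.639,-.306,.15,-20), r.get_state()['tcp_pos'],r.get_state()['joints'])
E
```

```text
pred px [313. 185.] [(0.93, [279, 132, 351, 242])]
soap 0.4197 0.1114 9.4 0.034
pred px [313. 182.] [(0.8, [260, 110, 365, 252])]
dish 0.4203 0.1121 9.3 0.017
(array([17.84, 44.79,  2.42]), array([0.   , 0.   , 0.513])) [0.38986301 0.10674214 0.17413619] [ 4.36381944e+01 -3.45245027e+00 -3.56651459e+01 -9.43382285e-04
 -5.78174273e+01  5.57560600e+01]
```

View pics/w4.png

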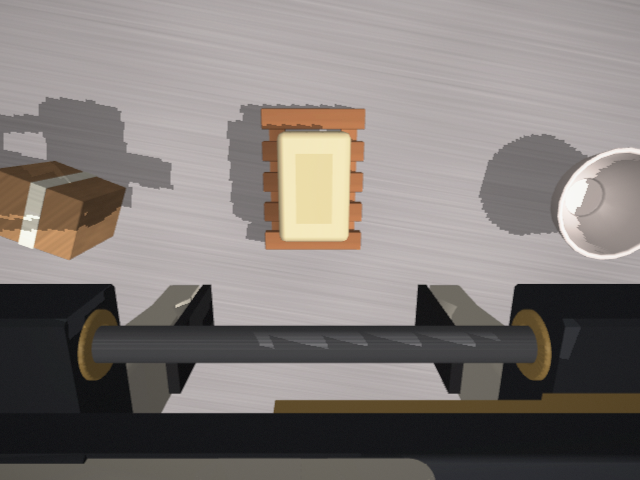

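The soap sits centred on the dish to about 1 mm, at px (315,187), and its yaw matches. Next is the tin.

Request:
move_arm(
  targets=[
    [[2.2,5.5,0.2],[0,0,0]],
    [[4.4,11,0.4],[0,0,0]],
    [[6.6,16.5,0.6],[0,0,0]],
    [[8.8,22,0.8],[0,0,0]],
    [[11,27.5,1],[0,0,0]],
  ],
)

```text
time_s: 9.88
tcp_pos: [0.5442, -0.1487, 0.1641]
eef_rot: [180.0, -0.0, 9.4]
contact_force: [0.9, 1.4, 0.6]
gripper_width: 0.0869
gripper_force: 0.0
```

Request:
move_arm(
  targets=[
    [[2.2,5.7,0.4],[0,0,0.05]],
    [[4.5,11.4,0.8],[0,0,0.1]],
    [[6.8,17.3,1.4],[0,0,0.163]],
    [[6.8,17.3,1.4],[0,0,0.163]],
    [[6.8,17.3,1.4],[0,0,0.163]],
  ],
)

```text
time_s: 10.5
tcp_pos: [0.6381, -0.3065, 0.1492]
eef_rot: [-180.0, 0.1, 0.0]
contact_force: [-0.9, 0.6, -1.0]
gripper_width: 0.0871
gripper_force: 0.0
```

```bash
cat > g.py <<'E'
import sys
from w import *
n,x,y,zt,yaw=sys.argv[1],*map(float,sys.argv[2:6])
s=r.get_state();print(s['tcp_pos'],s['eef_rot'])
f=wl(n,(x,y),0,f"pics/g_{n}.png"); print(togo(f[0],f[1],zt,yaw))
E
python3 g.py tin .639 -.306 .005 0
```

```text
[ 0.63809278 -0.306548    0.14919643] [-1.79974772e+02  9.25751972e-02  2.05787716e-02]
pred px [313. 227.] [(0.61, [282, 189, 350, 259])]
tin 0.6383 -0.3074 0 0.041
(array([-0.  ,  0.2 , 14.56]), array([-0.   , -0.   ,  0.002]))
```

Request:
move_arm(
  targets=[
    [[0,0.15,5],[0,0,0]],
    [[0,0.15,10],[0,0,0]],
    [[0,0.15,13],[0,0,0]],
    [[0,0.15,14.5],[0,0,0]],
    [[0,0.15,14.5],[0,0,0]],
  ],
)

```text
time_s: 11.22
tcp_pos: [0.6385, -0.3069, 0.0055]
eef_rot: [-180.0, 0.0, 0.1]
contact_force: [1.0, 0.3, -0.5]
gripper_width: 0.0871
gripper_force: 0.0
```

Request:
move_arm(
  targets=[
    [[0,0,0],[0,0,0]],
    [[0,0,0],[0,0,0]],
    [[0,0,0],[0,0,0]],
    [[0,0,0],[0,0,0]],
    [[0,0,0],[0,0,0]],
  ],
  jaw=4.4,
  squeeze=12,
)

```text
time_s: 11.85
tcp_pos: [0.6386, -0.3077, 0.0057]
eef_rot: [180.0, -0.0, 0.1]
contact_force: [-1.6, 0.6, 2.4]
gripper_width: 0.0487
gripper_force: 12.0
```

Request:
move_arm(
  targets=[
    [[0,0,-4],[0,0,0]],
    [[0,0,-9],[0,0,0]],
    [[0,0,-14.5],[0,0,0]],
    [[0,0,-14.5],[0,0,0]],
    [[0,0,-14.5],[0,0,0]],
  ],
)

```text
time_s: 12.48
tcp_pos: [0.6382, -0.3074, 0.1501]
eef_rot: [-180.0, -0.0, 0.1]
contact_force: [-0.6, 0.1, -0.6]
gripper_width: 0.0488
gripper_force: 12.0
```

```bash
python3 -c "
from h import *
s=r.get_state();print(s['tcp_pos'],s['eef_rot'],togo(.4198,.1114,.15,0))"
```

```text
[ 0.63818553 -0.30740942  0.15012743] [-1.79968027e+02 -2.97518263e-03  5.13857529e-02] (array([-2.18e+01, -4.19e+01,  3.00e-02]), array([-0.001, -0.   ,  0.001]))
```

```bash
python3 w.py tin .6382 -.3074 .145 pics/w5.png
```

```text
pred px [312. 319.] [(0.75, [251, 244, 378, 374])]
tin 0.6384 -0.3081 0 0.36
12.575 [ 0.63759993 -0.3073572   0.14864874] [-1.79949461e+02  1.43628709e-01  5.17652130e-02]
```

View pics/w5.png

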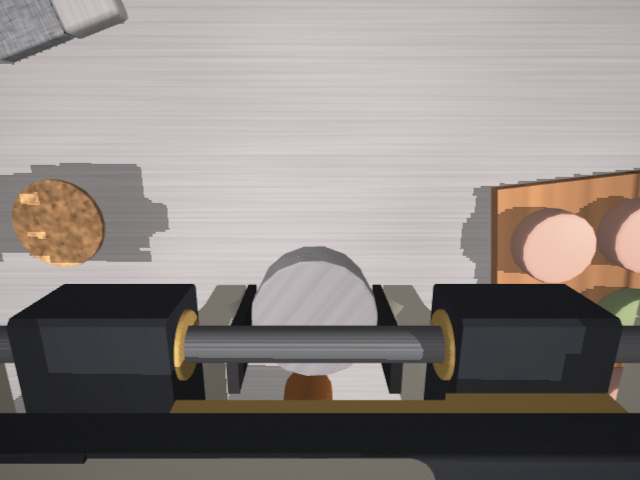

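Request:
move_arm(
  targets=[
    [[-2.8,-5.4,0],[0,0,0]],
    [[-5.6,-10.8,0],[0,0,0]],
    [[-8.4,-16.2,0],[0,0,0]],
    [[-11.2,-21.6,0],[0,0,0]],
    [[-14,-27,0],[0,0,0]],
  ],
)

```text
time_s: 13.2
tcp_pos: [0.4965, -0.0366, 0.1491]
eef_rot: [180.0, 0.1, 0.1]
contact_force: [1.8, 0.7, -0.0]
gripper_width: 0.0484
gripper_force: 12.0
```

Request:
move_arm(
  targets=[
    [[-2.6,-5,0],[0,0,0]],
    [[-5.2,-10,0],[0,0,0]],
    [[-7.8,-14.9,0],[0,0,0]],
    [[-7.8,-14.9,2],[0,0,0]],
    [[-7.8,-14.9,5],[0,0,0]],
  ],
)

```text
time_s: 13.82
tcp_pos: [0.4197, 0.1122, 0.0997]
eef_rot: [-180.0, -0.0, 0.2]
contact_force: [0.3, -0.0, -0.7]
gripper_width: 0.0488
gripper_force: 12.0
```

Request:
move_arm(
  targets=[
    [[0,0,0],[0,0,0]],
    [[0,0,0],[0,0,0]],
  ],
)

```text
time_s: 14.08
tcp_pos: [0.4203, 0.111, 0.1006]
eef_rot: [180.0, 0.0, 0.1]
contact_force: [1.0, -0.7, -0.6]
gripper_width: 0.0489
gripper_force: 12.0
```

```bash
python3 - <<'E'
from h import *
for i in range(3):
    d=viewer.capture("wrist"); s=r.get_state(); print(s['tcp_pos'],togo(.4198,.1115,.055,0))
cv2.imwrite("pics/w6.png",d["image"])
E
```

```text
[0.42056383 0.11113004 0.10098896] (array([-0.08, -0.04,  4.6 ]), array([-0.   , -0.001,  0.001]))
[0.42065381 0.11119818 0.10115295] (array([-0.09, -0.03,  4.62]), array([-0.001, -0.001,  0.001]))
[0.42062179 0.11121882 0.1011647 ] (array([-0.09, -0.02,  4.62]), array([-0.001, -0.001,  0.001]))
```

View pics/w6.png

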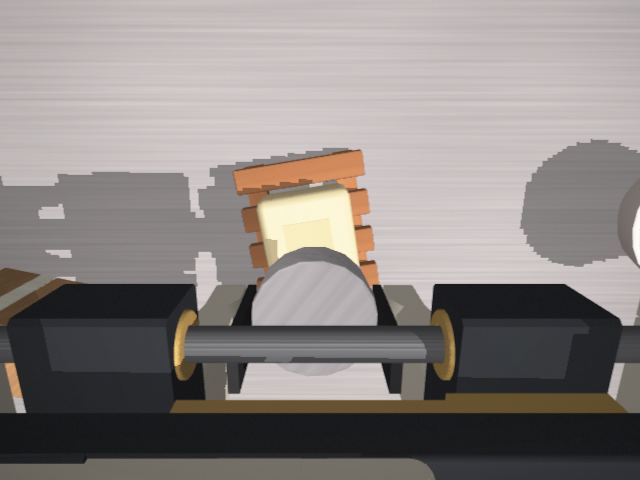

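Request:
move_arm(
  targets=[
    [[-0.1,-0.02,3],[0,0,0]],
    [[-0.1,-0.02,4.6],[0,0,0]],
    [[-0.1,-0.02,4.9],[0,0,0]],
    [[-0.1,-0.02,4.9],[0,0,0]],
  ],
)

```text
time_s: 14.72
tcp_pos: [0.4195, 0.1114, 0.0521]
eef_rot: [-180.0, -0.0, 0.1]
contact_force: [-0.2, -0.8, -1.1]
gripper_width: 0.0486
gripper_force: 12.0
```

Request:
move_arm(
  targets=[
    [[0,0,0.06],[0,0,0]],
    [[0,0,0.06],[0,0,0]],
    [[0,0,0.06],[0,0,0]],
  ],
)

```text
time_s: 15.1
tcp_pos: [0.4196, 0.1117, 0.0514]
eef_rot: [-180.0, -0.1, 0.1]
contact_force: [-0.4, 0.5, 5.0]
gripper_width: 0.0486
gripper_force: 12.0
```

Request:
move_arm(
  targets=[
    [[0,0,-0.03],[0,0,0]],
    [[0,0,-0.03],[0,0,0]],
    [[0,0,-0.03],[0,0,0]],
    [[0,0,-0.03],[0,0,0]],
  ],
  jaw=8.7,
)

```text
time_s: 15.6
tcp_pos: [0.4189, 0.1112, 0.0509]
eef_rot: [180.0, 0.0, 0.1]
contact_force: [-0.5, 0.1, 0.4]
gripper_width: 0.0828
gripper_force: 0.0
```

Request:
move_arm(
  targets=[
    [[0,0,-4],[0,0,0]],
    [[0,0,-8],[0,0,0]],
    [[0,0,-12],[0,0,0]],
    [[0,0,-12],[0,0,0]],
    [[0,0,-12],[0,0,0]],
  ],
)

```text
time_s: 16.23
tcp_pos: [0.4186, 0.1111, 0.1706]
eef_rot: [-180.0, 0.0, 0.1]
contact_force: [-0.6, -0.4, -0.2]
gripper_width: 0.0867
gripper_force: 0.0
```

```bash
python3 - <<'E'
from w import *
wl("tin",(.4198,.1115),.046); wl("soap",(.4198,.1115),.018,"pics/w7.png")
D=viewer.capture("side"); k=near("small_bottle","side",(225,308)); 
if k is not None: print("blue",fit("small_bottle",[(D,k)],ground((225,320),D,.02)))
s=r.get_state(); print(s['tcp_pos'],togo(.64,.2965,.19,0))
E
```

```text
pred px [313. 236.] [(0.74, [275, 194, 352, 268])]
tin 0.4193 0.1107 0 0.04
pred px [312. 226.] [(0.57, [274, 171, 354, 280])]
soap 0.4188 0.1109 9.7 0.609
blue [np.float64(0.6855), np.float64(0.2138), 0, np.float64(0.057)]
[0.41872962 0.11104564 0.17032321] (array([ 22.15, -18.52,  -2.02]), array([0.001, 0.001, 0.001]))
```

Request:
move_arm(
  targets=[
    [[4.4,-3.7,0],[0,0,0.1]],
    [[8.8,-7.4,0],[0,0,0.2]],
    [[13.2,-11.1,0],[0,0,0.3]],
    [[17.6,-14.8,0.5],[0,0,0.4]],
    [[22.1,-18.5,1],[0,0,0.524]],
  ],
)

```text
time_s: 17.15
tcp_pos: [0.6411, 0.2977, 0.16]
eef_rot: [179.9, 0.0, -30.2]
contact_force: [0.2, 0.6, 0.6]
gripper_width: 0.0873
gripper_force: 0.0
```

Request:
move_arm(
  targets=[
    [[0,0,0],[0,0,0]],
    [[0,0,0],[0,0,0]],
    [[0,0,0],[0,0,0]],
  ],
)

```text
time_s: 17.52
tcp_pos: [0.6393, 0.296, 0.1615]
eef_rot: [-180.0, -0.0, -29.9]
contact_force: [0.8, -0.6, 0.7]
gripper_width: 0.0868
gripper_force: 0.0
```

```bash
python3 g.py small_bottle .64 .2965 .024 -30
```

```text
[0.63930122 0.29601008 0.16152773] [-1.79988104e+02 -5.65221919e-03 -2.99368203e+01]
pred px [312. 225.] [(0.94, [289, 194, 342, 266]), (0.75, [354, 81, 426, 150])]
small_bottle 0.6389 0.2942 0 0.031
(array([ 0.04,  0.21, 13.81]), array([-0.001, -0.   ,  0.001]))
```

View pics/g_small_bottle.png

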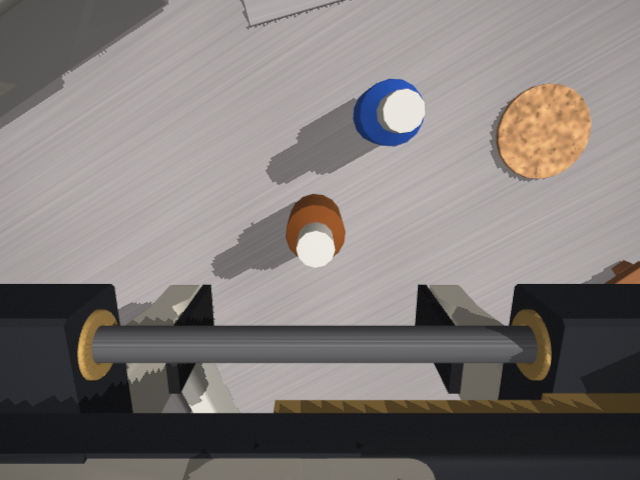

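Request:
move_arm(
  targets=[
    [[0,0.15,4],[0,0,0]],
    [[0,0.15,8],[0,0,0]],
    [[0,0.15,12],[0,0,0]],
    [[0,0.15,13.75],[0,0,0]],
    [[0,0.15,13.75],[0,0,0]],
  ],
)

```text
time_s: 18.25
tcp_pos: [0.6387, 0.2949, 0.0233]
eef_rot: [179.9, 0.0, -29.9]
contact_force: [0.3, 0.7, -0.2]
gripper_width: 0.0867
gripper_force: 0.0
```

Request:
move_arm(
  targets=[
    [[0,0,0],[0,0,0]],
    [[0,0,0],[0,0,0]],
    [[0,0,0],[0,0,0]],
    [[0,0,0],[0,0,0]],
    [[0,0,0],[0,0,0]],
  ],
  jaw=3.5,
  squeeze=15,
)

```text
time_s: 18.88
tcp_pos: [0.6391, 0.2953, 0.0237]
eef_rot: [-180.0, -0.0, -30.0]
contact_force: [-0.0, -0.2, 0.3]
gripper_width: 0.0424
gripper_force: 0.0
```

Request:
move_arm(
  targets=[
    [[0,0,0],[0,0,0]],
    [[0,0,-4],[0,0,0]],
    [[0,0,-8],[0,0,0]],
    [[0,0,-12],[0,0,0]],
    [[0,0,-12],[0,0,0]],
  ],
)

```text
time_s: 19.5
tcp_pos: [0.6408, 0.2964, 0.1476]
eef_rot: [-179.7, -0.2, -29.9]
contact_force: [0.2, -0.2, -2.3]
gripper_width: 0.0417
gripper_force: 15.0
```

```bash
python3 -c "
from h import *
s=r.get_state();print(s['tcp_pos'],s['eef_rot'],togo(.6122,.1118,.15,0))"
```

```text
[0.64081105 0.2963587  0.14761823] [-1.79667651e+02 -1.64732120e-01 -2.99319532e+01] (array([ 6.73, 17.42, -0.32]), array([-0.005, -0.004, -0.522]))
```

Request:
move_arm(
  targets=[
    [[0.3,5.1,0],[0,0,-0.13]],
    [[0.7,10.2,0],[0,0,-0.26]],
    [[1,15.3,0],[0,0,-0.39]],
    [[1.4,20.4,0],[0,0,-0.522]],
    [[1.4,20.4,0],[0,0,-0.522]],
  ],
)

```text
time_s: 20.12
tcp_pos: [0.5468, 0.1085, 0.1428]
eef_rot: [180.0, 0.1, -0.1]
contact_force: [0.7, 0.3, -1.3]
gripper_width: 0.0418
gripper_force: 15.0
```

Request:
move_arm(
  targets=[
    [[0,0,0],[0,0,0]],
    [[0,0,0],[0,0,0]],
    [[0,0,0],[0,0,0]],
  ],
)

```text
time_s: 20.5
tcp_pos: [0.5495, 0.1122, 0.1431]
eef_rot: [180.0, 0.0, -0.0]
contact_force: [0.9, -0.1, -1.1]
gripper_width: 0.0416
gripper_force: 15.0
```

```bash
python3 - <<'E'
from w import *
d=viewer.capture("wrist"); cv2.imwrite("pics/w8.png",d["image"])
m=wl("mat_a",(.6122,.1118),0)
s=r.get_state(); print(s['tcp_pos'],s['eef_rot'],togo(m[0],m[1],.0295,0))
E
```

```text
pred px [314. 142.] [(0.86, [270, 89, 366, 192]), (0.86, [575, 48, 638, 155])]
mat_a 0.6116 0.1101 0 0.018
[0.54936957 0.11192175 0.14326182] [ 1.79988135e+02  2.24706069e-02 -1.92940502e-02] (array([ 6.23,  0.18, 11.37]), array([ 0.,  0., -0.]))
```

Request:
move_arm(
  targets=[
    [[5,0.1,0],[0,0,0]],
    [[6.25,0.1,4],[0,0,0]],
    [[6.25,0.1,8],[0,0,0]],
    [[6.25,0.1,11],[0,0,0]],
    [[6.25,0.1,11.35],[0,0,0]],
  ],
)

```text
time_s: 21.28
tcp_pos: [0.6111, 0.1102, 0.0284]
eef_rot: [179.9, 0.2, -0.0]
contact_force: [1.2, 0.0, -0.9]
gripper_width: 0.0416
gripper_force: 15.0
```

Request:
move_arm(
  targets=[
    [[0,0,0],[0,0,0]],
    [[0,0,0.05],[0,0,0]],
    [[0,0,0.05],[0,0,0]],
  ],
)

```text
time_s: 21.65
tcp_pos: [0.6122, 0.1107, 0.0306]
eef_rot: [-180.0, -0.1, -0.0]
contact_force: [1.0, -0.2, -1.7]
gripper_width: 0.0416
gripper_force: 15.0
```

Request:
move_arm(
  targets=[
    [[0,0,0.1],[0,0,0]],
    [[0,0,0.1],[0,0,0]],
    [[0,0,0.1],[0,0,0]],
  ],
)

```text
time_s: 22.02
tcp_pos: [0.6118, 0.1104, 0.0286]
eef_rot: [180.0, -0.0, -0.0]
contact_force: [0.2, 0.5, -1.5]
gripper_width: 0.0416
gripper_force: 15.0
```

Request:
move_arm(
  targets=[
    [[0,0,0.06],[0,0,0]],
    [[0,0,0.06],[0,0,0]],
    [[0,0,0.06],[0,0,0]],
  ],
)

```text
time_s: 22.4
tcp_pos: [0.6118, 0.1104, 0.0279]
eef_rot: [180.0, 0.0, -0.0]
contact_force: [-0.4, -0.0, -0.3]
gripper_width: 0.0417
gripper_force: 15.0
```

Request:
move_arm(
  targets=[
    [[0,0,0],[0,0,0]],
    [[0,0,0],[0,0,0]],
    [[0,0,0],[0,0,0]],
    [[0,0,0],[0,0,0]],
  ],
  jaw=8.7,
)

```text
time_s: 22.9
tcp_pos: [0.6119, 0.1105, 0.0281]
eef_rot: [-180.0, -0.0, -0.0]
contact_force: [-0.1, -0.5, -0.3]
gripper_width: 0.0761
gripper_force: 0.0
```

Request:
move_arm(
  targets=[
    [[0,0,-5],[0,0,0]],
    [[0,0,-10],[0,0,0]],
    [[0,0,-15],[0,0,0]],
    [[0,0,-17],[0,0,0]],
    [[0,0,-17],[0,0,0]],
  ],
)

```text
time_s: 23.52
tcp_pos: [0.6127, 0.1108, 0.2001]
eef_rot: [-179.9, -0.2, -0.0]
contact_force: [0.4, 0.4, -0.3]
gripper_width: 0.0874
gripper_force: 0.0
```

```bash
python3 - <<'E'
from w import *
wl("small_bottle",(.6118,.1104),.005,"pics/w9.png"); wl("mat_a",(.6118,.1104))
s=r.get_state(); print(s['tcp_pos'],togo(.4885,-.3005,.20,0))
E
```

```text
pred px [314. 217.] [(0.88, [294, 191, 340, 252]), (0.81, [144, 96, 222, 159])]
small_bottle 0.6125 0.1097 0 0.046
pred px [313. 214.] [(0.8, [522, 137, 606, 222]), (0.59, [274, 169, 353, 244]), (0.53, [282, 370, 340, 399])]
mat_a 0.6113 0.11 0 0.582
[0.61110264 0.11020077 0.19651993] (array([-12.22,  41.08,  -0.29]), array([ 0.001,  0.002, -0.001]))
```

View pics/w9.png

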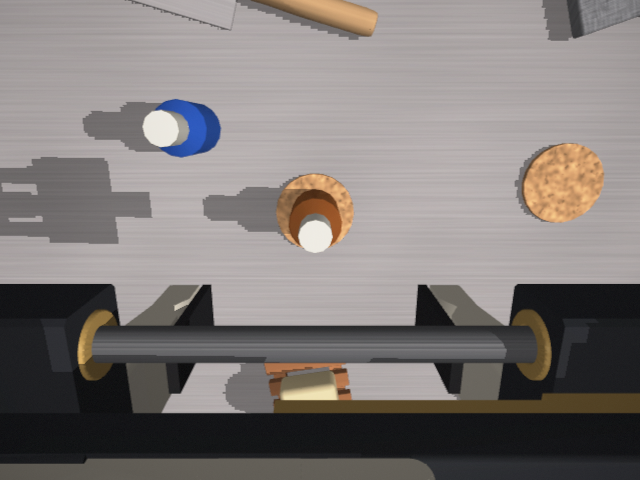

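Request:
move_arm(
  targets=[
    [[-1.7,5.8,0],[0,0,0]],
    [[-3.4,11.6,0],[0,0,0]],
    [[-5.1,17.4,0],[0,0,0]],
    [[-6.8,23.2,0],[0,0,0]],
    [[-8.5,29,0],[0,0,0]],
  ],
)

```text
time_s: 24.35
tcp_pos: [0.5254, -0.1811, 0.1969]
eef_rot: [180.0, 0.1, -0.0]
contact_force: [0.8, 0.5, 0.3]
gripper_width: 0.0871
gripper_force: 0.0
```

Request:
move_arm(
  targets=[
    [[-1.8,6,0],[0,0,0]],
    [[-3.75,12.1,0],[0,0,0]],
    [[-3.75,12.1,0],[0,0,0]],
    [[-3.75,12.1,0],[0,0,0]],
    [[-3.75,12.1,0],[0,0,0]],
  ],
)

```text
time_s: 24.98
tcp_pos: [0.4893, -0.2994, 0.1975]
eef_rot: [-180.0, 0.0, 0.0]
contact_force: [0.4, -0.3, 0.7]
gripper_width: 0.0871
gripper_force: 0.0
```

```bash
python3 g.py tall_bottle .4885 -.3005 .06 0
```

```text
[ 0.48930003 -0.29942987  0.19751485] [-1.79985581e+02  4.06694002e-02  2.97828820e-02]
pred px [315. 216.] [(0.95, [288, 189, 351, 273]), (0.73, [34, 226, 136, 310])]
tall_bottle 0.4878 -0.3033 0 0.025
(array([-0.17,  0.4 , 13.79]), array([-0.   ,  0.   ,  0.001]))
```

Request:
move_arm(
  targets=[
    [[-0.1,0.28,4],[0,0,0]],
    [[-0.1,0.28,8],[0,0,0]],
    [[-0.1,0.28,12],[0,0,0]],
    [[-0.1,0.28,13.7],[0,0,0]],
    [[-0.1,0.28,13.7],[0,0,0]],
  ],
)

```text
time_s: 25.7
tcp_pos: [0.4875, -0.3022, 0.0597]
eef_rot: [-180.0, 0.2, 0.0]
contact_force: [0.3, 0.1, -0.8]
gripper_width: 0.0869
gripper_force: 0.0
```

Request:
move_arm(
  targets=[
    [[0,0,0],[0,0,0]],
    [[0,0,0],[0,0,0]],
    [[0,0,0],[0,0,0]],
    [[0,0,0],[0,0,0]],
    [[0,0,0],[0,0,0]],
  ],
  jaw=3.5,
  squeeze=20,
)

```text
time_s: 26.32
tcp_pos: [0.488, -0.3033, 0.0611]
eef_rot: [180.0, -0.0, -0.1]
contact_force: [-0.4, 1.7, 1.1]
gripper_width: 0.0428
gripper_force: 0.5
```

Request:
move_arm(
  targets=[
    [[0,0,0],[0,0,0]],
    [[0,0,0],[0,0,0]],
    [[0,0,0],[0,0,0]],
  ],
)

```text
time_s: 26.7
tcp_pos: [0.4881, -0.3033, 0.0611]
eef_rot: [180.0, -0.0, -0.0]
contact_force: [-0.6, 0.4, 1.4]
gripper_width: 0.0417
gripper_force: 20.0
```

Request:
move_arm(
  targets=[
    [[0,0,-3],[0,0,0]],
    [[0,0,-7],[0,0,0]],
    [[0,0,-10],[0,0,0]],
    [[0,0,-10],[0,0,0]],
    [[0,0,-10],[0,0,0]],
  ],
)

```text
time_s: 27.32
tcp_pos: [0.4873, -0.3029, 0.16]
eef_rot: [-180.0, 0.1, -0.1]
contact_force: [-0.4, -0.1, -2.0]
gripper_width: 0.0417
gripper_force: 20.0
```

```bash
python3 -c "
from h import *
s=r.get_state();print(s['tcp_pos'],s['eef_rot'],togo(.575,-.107,.16,0))"
```

```text
[ 0.48732776 -0.30289892  0.1600354 ] [-1.79953956e+02  6.16279510e-02 -6.54721288e-02] (array([ 8.74e+00, -1.96e+01,  1.00e-02]), array([-0.001,  0.001, -0.001]))
```

Request:
move_arm(
  targets=[
    [[2.2,-4.9,0],[0,0,0]],
    [[4.4,-9.8,0],[0,0,0]],
    [[6.6,-14.7,0],[0,0,0]],
    [[8.7,-19.6,0],[0,0,0]],
    [[8.7,-19.6,0],[0,0,0]],
  ],
)

```text
time_s: 27.95
tcp_pos: [0.5757, -0.1043, 0.1591]
eef_rot: [-180.0, 0.1, 0.2]
contact_force: [0.2, -1.2, -2.5]
gripper_width: 0.0419
gripper_force: 20.0
```

Request:
move_arm(
  targets=[
    [[0,0,0],[0,0,0]],
    [[0,0,0],[0,0,0]],
    [[0,0,0],[0,0,0]],
  ],
)

```text
time_s: 28.32
tcp_pos: [0.5747, -0.1083, 0.1608]
eef_rot: [180.0, 0.0, -0.1]
contact_force: [-0.1, -0.2, -2.6]
gripper_width: 0.0418
gripper_force: 20.0
```

```bash
python3 - <<'E'
from w import *
m=wl("mat_a",(.638,-.1064),0,"pics/w10.png")
s=r.get_state(); print(s['tcp_pos'],s['eef_rot'],togo(m[0],m[1],.066,0))
E
```

```text
pred px [310. 140.] [(0.96, [1, 125, 82, 220]), (0.96, [268, 88, 358, 187])]
mat_a 0.6375 -0.1087 0 0.013
[ 0.5748915  -0.10806757  0.16099553] [-1.79997754e+02 -1.76020937e-03 -1.15406566e-01] (array([6.26, 0.05, 9.5 ]), array([-0.   , -0.   , -0.002]))
```

Request:
move_arm(
  targets=[
    [[5,-0.04,0],[0,0,0]],
    [[6.28,-0.04,4],[0,0,0]],
    [[6.28,-0.04,7.5],[0,0,0]],
    [[6.28,-0.04,9.2],[0,0,0]],
    [[6.28,-0.04,9.4],[0,0,0]],
  ],
)

```text
time_s: 29.05
tcp_pos: [0.6379, -0.1072, 0.0668]
eef_rot: [180.0, 0.0, -0.0]
contact_force: [0.5, 0.2, -1.9]
gripper_width: 0.0417
gripper_force: 20.0
```

Request:
move_arm(
  targets=[
    [[0,0,0.05],[0,0,0]],
    [[0,0,0.1],[0,0,0]],
    [[0,0,0.1],[0,0,0]],
  ],
)

```text
time_s: 29.42
tcp_pos: [0.6383, -0.1069, 0.0668]
eef_rot: [-180.0, -0.1, -0.0]
contact_force: [1.0, -0.5, -1.9]
gripper_width: 0.0419
gripper_force: 20.0
```

Request:
move_arm(
  targets=[
    [[0,0.06,0.05],[0,0,0]],
    [[0,0.06,0.08],[0,0,0]],
    [[0,0.06,0.08],[0,0,0]],
  ],
)

```text
time_s: 29.8
tcp_pos: [0.6382, -0.1076, 0.0655]
eef_rot: [180.0, -0.0, -0.0]
contact_force: [-0.6, -1.1, 1.7]
gripper_width: 0.0413
gripper_force: 20.0
```

Request:
move_arm(
  targets=[
    [[0,0,0],[0,0,0]],
    [[0,0,0],[0,0,0]],
    [[0,0,0],[0,0,0]],
    [[0,0,0],[0,0,0]],
  ],
  jaw=8.7,
)

```text
time_s: 30.3
tcp_pos: [0.6379, -0.1076, 0.0651]
eef_rot: [180.0, 0.0, -0.0]
contact_force: [-0.7, 0.6, -0.3]
gripper_width: 0.0762
gripper_force: 0.0
```

Request:
move_arm(
  targets=[
    [[0,0,-5],[0,0,0]],
    [[0,0,-10],[0,0,0]],
    [[0,0,-13],[0,0,0]],
    [[0,0,-13],[0,0,0]],
    [[0,0,-13],[0,0,0]],
  ],
)

```text
time_s: 30.92
tcp_pos: [0.6375, -0.1075, 0.1946]
eef_rot: [-180.0, 0.0, -0.1]
contact_force: [-0.5, 0.1, -0.3]
gripper_width: 0.0874
gripper_force: 0.0
```

```bash
python3 - <<'E'
from w import *
wl("tall_bottle",(.638,-.1076),.005,"pics/w11.png"); wl("mat_a",(.638,-.1076))
s=r.get_state(); print(s['tcp_pos'],togo(.3654,-.273,.15,0))
E
```

```text
pred px [314. 216.] [(0.56, [282, 186, 346, 271])]
tall_bottle 0.6381 -0.108 0 0.035
pred px [313. 214.] [(0.88, [32, 200, 111, 276]), (0.73, [278, 172, 351, 237]), (0.27, [284, 184, 345, 268])]
mat_a 0.6373 -0.1086 0 0.601
[ 0.63742929 -0.10758277  0.19393884] (array([-27.18,  16.56,   4.45]), array([ 0.   ,  0.002, -0.001]))
```

View pics/w11.png

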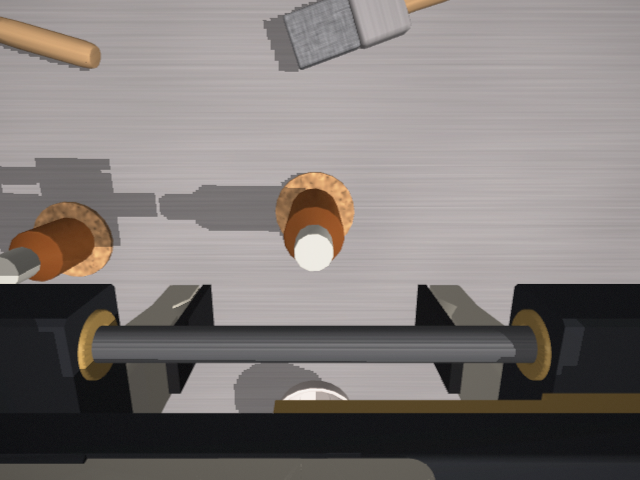

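Both bottles stand centred on their mats: the tall one at (314,215), the small one at the left edge. Next is the jar.

Request:
move_arm(
  targets=[
    [[-5.1,3.1,0],[0,0,0]],
    [[-10.2,6.2,0],[0,0,0]],
    [[-15.3,9.3,0],[0,0,0]],
    [[-20.4,12.4,0],[0,0,0]],
    [[-25.5,15.5,1.5],[0,0,0]],
  ],
)

```text
time_s: 31.75
tcp_pos: [0.3817, -0.2632, 0.1805]
eef_rot: [180.0, -0.1, -0.0]
contact_force: [-0.2, -1.4, 0.0]
gripper_width: 0.0871
gripper_force: 0.0
```

Request:
move_arm(
  targets=[
    [[-1.7,1.1,2],[0,0,0]],
    [[-1.7,1.1,2.9],[0,0,0]],
    [[-1.7,1.1,2.9],[0,0,0]],
    [[-1.7,1.1,2.9],[0,0,0]],
  ],
)

```text
time_s: 32.25
tcp_pos: [0.367, -0.2732, 0.1515]
eef_rot: [180.0, -0.0, 0.0]
contact_force: [0.2, -0.2, 0.2]
gripper_width: 0.0871
gripper_force: 0.0
```

```bash
python3 g.py jar .3654 -.273 .014 0
```

```text
[ 0.36695085 -0.27316535  0.15148463] [ 1.79980849e+02 -1.38534903e-02  1.47916156e-02]
pred px [313. 230.] [(0.91, [274, 191, 361, 282])]
jar 0.364 -0.2758 0 0.041
(array([-0.29,  0.27, 13.75]), array([ 0.   , -0.001,  0.   ]))
```

Request:
move_arm(
  targets=[
    [[-0.24,0.15,4],[0,0,0]],
    [[-0.24,0.15,8],[0,0,0]],
    [[-0.24,0.15,12],[0,0,0]],
    [[-0.24,0.15,13.7],[0,0,0]],
    [[-0.24,0.15,13.7],[0,0,0]],
  ],
)

```text
time_s: 32.98
tcp_pos: [0.3631, -0.2745, 0.0132]
eef_rot: [-180.0, 0.2, -0.0]
contact_force: [0.4, 0.1, -0.5]
gripper_width: 0.0872
gripper_force: 0.0
```

Request:
move_arm(
  targets=[
    [[0,0,0],[0,0,0]],
    [[0,0,0],[0,0,0]],
    [[0,0,0],[0,0,0]],
    [[0,0,0],[0,0,0]],
    [[0,0,0],[0,0,0]],
  ],
  jaw=5,
  squeeze=18,
)

```text
time_s: 33.6
tcp_pos: [0.3638, -0.275, 0.0147]
eef_rot: [180.0, -0.1, -0.0]
contact_force: [-0.9, 1.2, 6.5]
gripper_width: 0.0573
gripper_force: 18.0
```

Request:
move_arm(
  targets=[
    [[0,0,-4],[0,0,0]],
    [[0,0,-8],[0,0,0]],
    [[0,0,-13],[0,0,0]],
    [[0,0,-16],[0,0,0]],
    [[0,0,-16],[0,0,0]],
  ],
)

```text
time_s: 34.22
tcp_pos: [0.3647, -0.2752, 0.1766]
eef_rot: [179.9, -0.3, -0.0]
contact_force: [0.7, -0.1, -1.7]
gripper_width: 0.0578
gripper_force: 18.0
```

```bash
python3 -c "
from h import *
s=r.get_state();print(s['tcp_pos'],s['eef_rot'],togo(.6249,.0017,.175,0))"
```

```text
[ 0.36471102 -0.27524854  0.1765759 ] [ 1.79922475e+02 -2.87658157e-01 -3.89004917e-02] (array([ 26.  , -27.71,   0.25]), array([ 0.001, -0.005, -0.001]))
```

Request:
move_arm(
  targets=[
    [[3.6,-3.9,0],[0,0,-0.16]],
    [[7.2,-7.8,0],[0,0,-0.33]],
    [[10.8,-11.7,0],[0,0,-0.5]],
    [[14.4,-15.6,0],[0,0,-0.67]],
    [[18,-19.2,0],[0,0,-0.84]],
  ],
)

```text
time_s: 34.85
tcp_pos: [0.5438, -0.0815, 0.1728]
eef_rot: [-179.9, 0.1, 48.4]
contact_force: [1.0, -0.8, -0.6]
gripper_width: 0.0571
gripper_force: 18.0
```

```bash
python3 -c "
from h import *
s=r.get_state();print(s['tcp_pos'],s['eef_rot'],s['joints'],togo(.6249,.0017,.175,85))"
```

```text
[ 0.54378141 -0.08145219  0.17280029] [-1.79917691e+02  7.54099155e-02  4.84125679e+01] [ 1.18808859e+01  1.13258672e+01 -1.95302348e+01 -2.47236178e-02
 -5.92534900e+01  1.26544288e+02] (array([11.6 ,  0.55, -0.24]), array([-0.002,  0.001, -0.639]))
```

Request:
move_arm(
  targets=[
    [[3,0.1,0],[0,0,-0.17]],
    [[6,0.25,0],[0,0,-0.34]],
    [[9,0.4,0],[0,0,-0.5]],
    [[11.6,0.55,0],[0,0,-0.639]],
    [[11.6,0.55,0],[0,0,-0.639]],
  ],
)

```text
time_s: 35.48
tcp_pos: [0.6253, 0.0007, 0.172]
eef_rot: [-179.8, 0.0, 84.8]
contact_force: [-0.8, 0.0, -1.1]
gripper_width: 0.0577
gripper_force: 18.0
```

Request:
move_arm(
  targets=[
    [[0,0,0],[0,0,0]],
    [[0,0,0],[0,0,0]],
    [[0,0,0],[0,0,0]],
  ],
)

```text
time_s: 35.85
tcp_pos: [0.6248, -0.0008, 0.1743]
eef_rot: [180.0, -0.0, 84.6]
contact_force: [-0.2, 0.3, -0.8]
gripper_width: 0.0574
gripper_force: 18.0
```

```bash
python3 - <<'E'
from w import *
d=viewer.capture("wrist"); cv2.imwrite("pics/w12.png",d["image"])
s=r.get_state();print(s['tcp_pos'],s['eef_rot'],s['joints'][5],togo(.6249,.0017,.0145,85))
E
```

```text
[ 0.62491244 -0.00072481  0.17438478] [ 1.79983751e+02 -9.12866443e-03  8.46455566e+01] 156.84047234899086 (array([ 0.24, -0.03, 15.99]), array([ 0.   , -0.   , -0.006]))
```

View pics/w12.png

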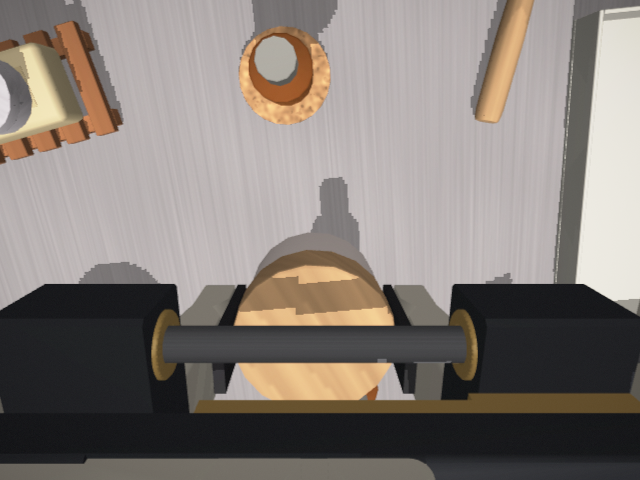

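Request:
move_arm(
  targets=[
    [[0.24,-0.03,4],[0,0,0]],
    [[0.24,-0.03,8],[0,0,0]],
    [[0.24,-0.03,12],[0,0,0]],
    [[0.24,-0.03,15],[0,0,0]],
    [[0.24,-0.03,15.8],[0,0,0]],
  ],
)

```text
time_s: 36.52
tcp_pos: [0.6233, 0.0014, 0.0145]
eef_rot: [-179.8, 0.1, 84.7]
contact_force: [-16.8, 1.0, 27.5]
gripper_width: 0.0579
gripper_force: 18.0
```

Request:
move_arm(
  targets=[
    [[0,0,0],[0,0,0]],
    [[0,0,0.05],[0,0,0]],
    [[0,0,0.1],[0,0,0]],
    [[0,0,0.1],[0,0,0]],
  ],
)

```text
time_s: 37.02
tcp_pos: [0.6254, 0.0022, 0.0157]
eef_rot: [180.0, -0.0, 84.7]
contact_force: [-0.6, -0.6, -1.3]
gripper_width: 0.0575
gripper_force: 18.0
```

Request:
move_arm(
  targets=[
    [[-0.05,0,0.05],[0,0,0]],
    [[-0.05,0.04,0.08],[0,0,0]],
    [[-0.05,0.04,0.08],[0,0,0]],
  ],
)

```text
time_s: 37.4
tcp_pos: [0.6252, 0.0015, 0.0146]
eef_rot: [-180.0, 0.0, 84.7]
contact_force: [-1.8, 0.9, 3.3]
gripper_width: 0.0577
gripper_force: 18.0
```

Request:
move_arm(
  targets=[
    [[0,0,-0.03],[0,0,0]],
    [[0,0,-0.03],[0,0,0]],
    [[0,0,-0.03],[0,0,0]],
    [[0,0,-0.03],[0,0,0]],
  ],
  jaw=8.7,
)

```text
time_s: 37.9
tcp_pos: [0.6255, 0.0015, 0.0146]
eef_rot: [180.0, -0.0, 84.7]
contact_force: [0.3, 0.3, 0.5]
gripper_width: 0.0855
gripper_force: 0.0
```

Request:
move_arm(
  targets=[
    [[0,0,-5],[0,0,0]],
    [[0,0,-10],[0,0,0]],
    [[0,0,-15],[0,0,0]],
    [[0,0,-20],[0,0,0]],
    [[0,0,-25],[0,0,0]],
  ],
)

```text
time_s: 38.52
tcp_pos: [0.6251, 0.0015, 0.2665]
eef_rot: [180.0, -0.0, 84.7]
contact_force: [1.2, 0.3, -0.6]
gripper_width: 0.0868
gripper_force: 0.0
```

Request:
move_arm(
  targets=[
    [[0,-2.5,0],[0,0,0.17]],
    [[0,-5,0],[0,0,0.34]],
    [[0,-7.5,0],[0,0,0.51]],
    [[0,-10,0],[0,0,0.68]],
    [[0,-10,0],[0,0,0.85]],
  ],
)

```text
time_s: 39.15
tcp_pos: [0.5245, 0.0108, 0.2653]
eef_rot: [-180.0, -0.1, 35.7]
contact_force: [1.2, -0.3, 0.2]
gripper_width: 0.0868
gripper_force: 0.0
```

Request:
move_arm(
  targets=[
    [[0,0,0],[0,0,0.17]],
    [[0,0,0],[0,0,0.34]],
    [[0,0,0],[0,0,0.51]],
    [[0,0,0],[0,0,0.51]],
    [[0,0,0],[0,0,0.51]],
  ],
)

```text
time_s: 39.78
tcp_pos: [0.5258, 0.0108, 0.2646]
eef_rot: [-180.0, 0.0, 7.0]
contact_force: [0.5, -0.1, -0.3]
gripper_width: 0.0872
gripper_force: 0.0
```

```bash
python3 - <<'E'
from w import *
s=r.get_state();print(s['time_s'],s['tcp_pos'],s['eef_rot'])
d=viewer.capture("wrist"); cv2.imwrite("pics/f_w.png",d["image"])
C=[viewer.capture("scene"),viewer.capture("side")]
g=dict(jar=((.6249,.0017),0),small_bottle=((.612,.111),.005),tall_bottle=((.638,-.1076),.005),tin=((.4195,.111),.046))
for n,(p,z) in g.items():
    for c,D in zip(("wrist","scene","side"),[d]+C):
        q=proj(np.array([[*p,z+M[n][:,2].max()/2]]),D)[0]; k=near(n,c,q)
        print(n,c,*(fit(n,[(D,k)],p,z) if k is not None else ["-"]))
for c,D in zip(("wrist","scene","side"),[d]+C):
  for p in ((.612,.111),(.6377,-.1077)):
    print("mat",c,[fit("mat_a",[(D,k)],p) for k in [near("mat_a",c,proj(np.array([[*p,.005]]),D)[0])] if k is not None])
E
```

```text
39.775 [0.52579991 0.01079745 0.26464674] [-1.79997902e+02  9.36674716e-04  6.98728183e+00]
jar wrist 0.6245 0.002 0 0.031
jar scene 0.6245 0.0028 0 0.033
jar side 0.6257 0.006 0 0.097
small_bottle wrist 0.6127 0.1094 0 0.035
small_bottle scene 0.6119 0.1102 0 0.105
small_bottle side 0.6131 0.1131 0 0.051
tall_bottle wrist 0.6381 -0.1077 0 0.031
tall_bottle scene 0.639 -0.1066 0 0.082
tall_bottle side 0.6385 -0.1036 0 0.076
tin wrist 0.4205 0.1098 0 0.714
tin scene 0.419 0.1125 0 0.107
tin side 0.4204 0.1138 0 0.1
mat wrist [[np.float64(0.6114), np.float64(0.1099), 0, np.float64(0.555)]]
mat wrist [[np.float64(0.6375), np.float64(-0.1087), 0, np.float64(0.577)]]
mat scene [[np.float64(0.6118), np.float64(0.1119), 0, np.float64(0.525)]]
mat scene [[np.float64(0.638), np.float64(-0.1071), 0, np.float64(0.562)]]
mat side [[np.float64(0.6106), np.float64(0.1146), 0, np.float64(0.563)]]
mat side [[np.float64(0.6377), np.float64(-0.1037), 0, np.float64(0.516)]]
```

View pics/f_w.png

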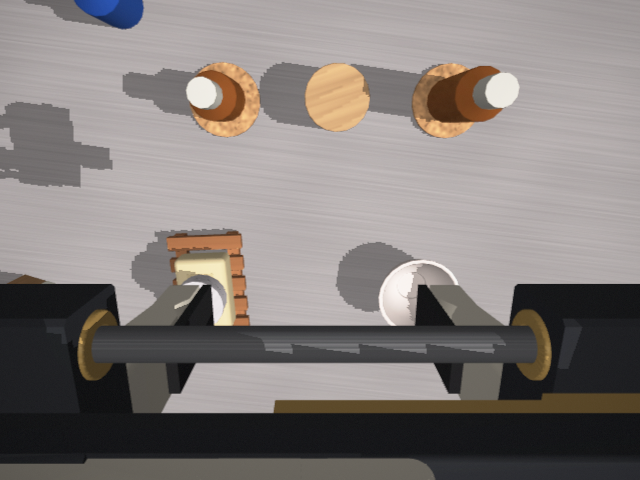

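```bash
python3 -c "
from plant import r
print(r.close_job())"
```

```text
the job is handed in; nothing more can be done
None
```

I laid out the whole set as asked and handed the job in at about 40 s: by my camera checks each piece sits within about 2 mm of its target, nothing fell over, and the gripper is clear of everything.

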